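# Click the longest objective of a camera microscope into line over the slide

## Task

Someone left the wrong lens in use on the camera microscope. Take hold of or push the lugs of the nosepiece's black grip ring and turn it, either way round, until the longest objective clicks into place straight over the slide, then let go and move clear. Do not turn it by the objectives or touch them, keep off the stage and slide, and leave the things standing round the microscope where they are.

Things in the scene. Friction and masses are not known exactly. Their poses are not given: they have to be found in the camera images.
- microscope: Fixed white camera microscope, front to the robot; origin on the worktop under the optical axis, x from front back to the limb, y left, z up. In mm: foot x -100..125, y -80..80, z 0..34; camera to z 343 over the origin; the revolving nosepiece under the head is a black ring of radius 44, 13 thick, centre at (-23, 0, 173), tilted 20 deg about y, front edge higher.
- head_edge (a point): Middle of the lower front edge of the white head, at (-50, 0, 210) mm in the microscope's frame. The head (y -28..28 at the front, -39..39 behind x = -10, top at z 282) overhangs the ring: a tool pointing straight down at the ring's front strikes it; one leaned 25 to 40 deg, gripper to the microscope's front, passes in front of it.
- ring_center (a point): Centre of the grip ring, mid-thickness. In the microscope's frame the ring's axis points up and back, (0.342, 0, 0.940), and its outward direction at the front is (-0.940, 0, 0.342). Five radial lugs with rounded ends, 16 mm wide and 12 mm thick, reach from the ring (radius 44 mm) out to radius 62 mm; each lies in line with one objective.
- nosepiece (a joint): Angle of the nosepiece (rad), anticlockwise from above, endless; at 0 or whole turns the longest objective is over the slide. Starts elsewhere. Lugs stand at joint + k x 72 deg, anticlockwise from the back (+x). Clicks every 1.257 rad: resists up to about 4 N at a lug, then past halfway pulls on to the next; may rest near halfway. At a click two lugs stand 36 deg either side of the front.
- objectives: Five steel objectives under the nosepiece, 22 mm thick; lengths 48 (the longest), 36, 30, 24 and 20 mm. They turn with the ring, their shoulders at radius 27 mm, 6.5 mm under its mid-plane, and lean outwards 20 deg from its axis, so the one at the back is upright in use. Not to be touched. Origin: the ring centre.
- long_lens (a point): Middle of the lower end (front lens) of the longest objective; about 3 mm above the slide when it is in line.
- stage: Fixed black stage under the nosepiece with a slide in its holder; top at z 104 mm, x -68..58, y -75..75 mm in the microscope's frame; its origin is the microscope's. Not to be touched.
- slide_spot (a point): Point on the slide on the optical axis, z 106 mm.
- slides: Bystander: blue box for glass slides, 100 x 180 x 39 mm, left of the microscope; origin under its middle.
- dropper: Bystander: brown dropper bottle, 34 mm thick, 103 mm high, right of the microscope; origin under its middle.
- clicker: Bystander: hand tally counter, 81 x 50 x 23 mm, right of the microscope towards the front; origin underneath.
- covers: Bystander: clear box of cover glasses, 32 x 32 x 14 mm, behind the dropper bottle; origin under its middle.

How it is judged (in metres and radians):
At the end, for the whole second after the job is handed in: The longest objective stands in line over the slide, its front lens within 2 mm (seen from above) of the optical axis, the nosepiece at rest on its click (horizontal distance between long_lens and slide_spot below 0.002 m and velocity of joint nosepiece between -0.05 and 0.05 rad/s); the robot touches nothing.
It fails at once if an objective is touched with more than 2 N (contact force between any of the fingers, the arm and objectives above 2 N).
It fails at once if the stage or slide is touched with more than 2 N (contact force between any of the fingers, the arm and stage above 2 N).
It fails at once if a bystander is moved more than 20 mm (distance of any of slides, dropper, clicker, covers from where it was at the start of the episode above 0.02 m).
It also fails if it takes over 58 s, if anything falls off the work surface, if the arm or the gripper's body presses on something with over 40 N, if the wrist force passes 120 N, or if a joint passes its speed limit or range.

## Robot

A 6-joint arm with a two-finger parallel gripper is mounted at the origin on a cart in front of the work surface, level with it; the furniture and walls round the work are solid. World frame = base frame: x ahead of the robot, y to its left, z up, the work surface at z = 0. Lengths are in mm, angles in rad, forces in N, time in s.
With the tool pointing down it reaches from about 425 to 950 mm from the base axis. Payload 14.7 kg.
Tool frame: the origin (TCP) lies between the finger pads, 19 mm behind the fingertips; this is the grasp point; z points along the fingers, y is the line along which they close (so a half turn about z gives the same grasp; the last joint's range is limited). The gripper opens to 85 mm and grips with 20 to 120 N. Pads are 22 mm wide; open, the fingers measure 114 mm over their backs; the gripper's body (76 mm by 85 mm) begins 54 mm behind the grasp point. The pads swing forward as they close: fully open they stand 13 mm farther back than shut.
Start: joints at [-1.182, 0.48, 1.596, -0, 1.065, -0.047], TCP at [274.403, -589.233, 249.997] pointing down, gripper open.
Joint ranges: [-2.75, 2.75], [-0.82, 2.05], [0.23, 2.67], [-1.56, 4.7], [0.09, 2.69], [-2.92, 2.92]. Speed limits (rad/s): [1.89, 1.89, 2.39, 3.01, 3.01, 3.01].

## Interface

Orientations are given as a 3x3 rotation matrix whose columns are the frame's x, y, z axes.
In Python, from station import * gives the robot as it stands.
- The arm moves only by the shell command python3 -m creep 'ROWS' [OPENING] [FORCE]. ROWS is a JSON object of lists of equal length, an entry for each row: "offset": the shift along the world's x, y, z in mm, a list of three; "delta_rot": the turn, a rotation vector about the world's x, y, z in degrees, a list of three. A call has 1 to 5 rows; each row is the pose to reach, as a shift and turn from the pose commanded when the call began; what a row does not reach only later rows make up. A row lasts 1/12 s, in which the tool goes at most 41.7 mm and 7.16 degrees, less where a joint would pass 70% of its speed; a pose out of reach is approached as far as the arm can. A call with a gripper value outside its range is refused whole. OPENING is the opening, from -1 (shut) to 1 (fully open), set as the call begins (- or left out, the last holds). The fingers move at their own pace and stop on an object; FORCE is the grip in N (left out, the last holds). Time passes only in rows, so rows that repeat a pose let the fingers close. It gives the time, the measured TCP pose, the force, the opening and the grip force at its end, in the units of the state.
- read_state(): the state, without advancing time (a new reading comes with each control period).
- capture(name): name is "scene" or "top" or "wrist"; returns a dict with "img" (384x512x3 uint8, red, green, blue), "fov_y" (degrees; the focal length in pixels is half the picture's height over the tangent of half this angle, whatever the lens; pixels are square), "cx", "cy" (the principal point, pixels), "view" (4x4, takes a point from world to camera coordinates). Camera axes: x right, y down, z forward; pixel columns grow to the right and rows downward; lengths in mm; the calibration is good to about 2 mm. The wrist camera is an equidistant fisheye: a pixel r from the principal point sees the ray r / f radians off the axis. A picture is of the moment at which its call begins. There is no depth.
- sign_off(): hands the job in; it is judged then, once.
The state is a dict: "time": time; "joint_pos": joint angles; "dq": joint speeds; "effort": joint torques, N m; "eef_pos": TCP position; "tcp_rot": TCP orientation; "wrist_force": force on the tool from outside, world axes, zero at the start; "wrist_torque": the same for the moment, N m; "gripper_width": opening from 0.0 (shut) to 1.0 (fully open); "grip_force": force on a finger pad.
Only numpy, scipy, OpenCV 4.12 (cv2) and the standard library are available. Lean on these libraries where they do the work, as an engineer would, in place of code of your own. Each camera call takes 0.05 s, during which the arm holds its last target. There are 200 camera calls.

## Working session

There is one attempt and no reset: what is moved stays moved. The work goes in short steps, Python scripts to look and compute and a shell command to move; the robot and the scene stay as the last step left them, time stands still between calls to the robot, and variables do not carry over. Pictures are saved under pics/ and viewed, at most 10 in all, crops included, and the job is handed in when it is done.

```bash
ls; mkdir -p pics; python3 - <<'E'
from station import *
import cv2,numpy as np
s=read_state();print(s['time'],s['eef_pos'],s['tcp_rot'])
ims=[]
for n in['scene','top']:
    c=capture(n);print(n,c['fov_y'],c['cx'],c['cy'],np.round(c['view'],3).tolist())
    cv2.imwrite(f'pics/{n}0.png',c['img'][:,:,::-1])
    cv2.imwrite(f'pics/{n}0b.png',cv2.resize(c['img'][:,:,::-1],(800,600),interpolation=cv2.INTER_CUBIC))
E
```

```text
pics
0.0 [ 274.25967166 -588.87178706  249.36289057] [[ 9.06538062e-01  4.22123814e-01 -4.77940989e-04]
 [ 4.22124083e-01 -9.06537359e-01  1.12960966e-03]
 [ 4.35637764e-05 -1.22578455e-03 -9.99999248e-01]]
scene 44.16343672605702 248.2401670270911 187.86008018354505 [[0.334, -0.942, 0.012, -204.659], [-0.51, -0.191, -0.839, 425.868], [0.793, 0.274, -0.544, 775.783], [0.0, 0.0, 0.0, 1.0]]
top 49.2827243513214 259.3102076200926 193.18770691872587 [[0.011, -1.0, 0.005, -28.166], [-0.975, -0.012, -0.222, 601.703], [0.222, -0.003, -0.975, 1032.312], [0.0, 0.0, 0.0, 1.0]]
```

View pics/scene0b.png

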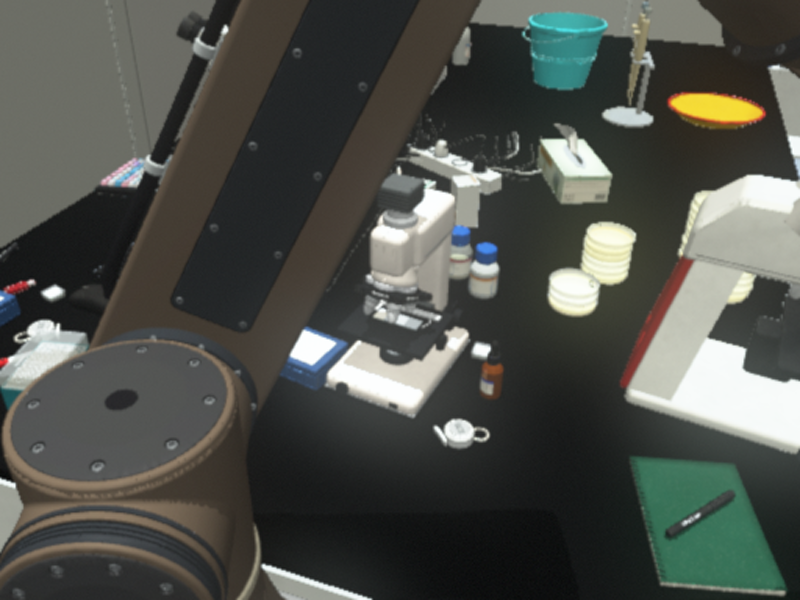

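View pics/top0b.png

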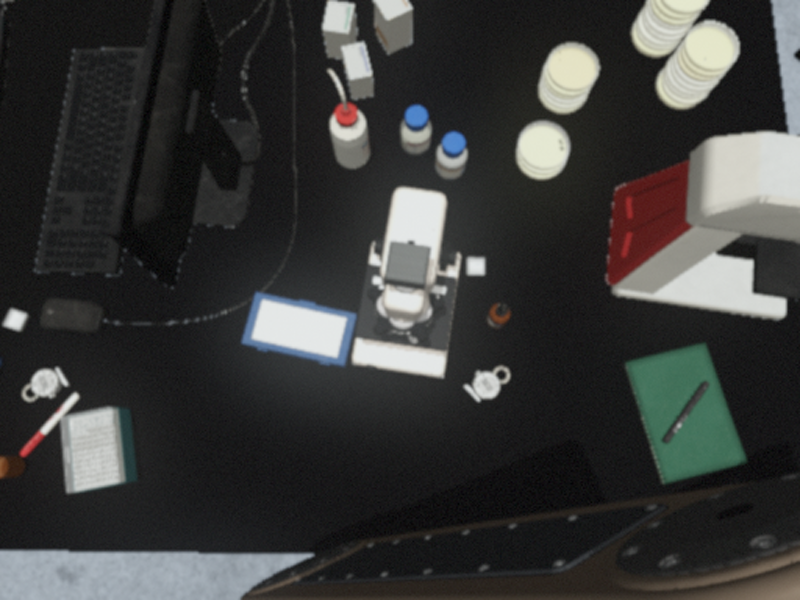

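```bash
python3 - <<'E'
import cv2,numpy as np
a=cv2.imread('pics/top0.png')[115:245,220:300]; b=cv2.imread('pics/scene0.png')[105:270,205:305]
a=cv2.resize(a,None,fx=4.6,fy=4.6,interpolation=cv2.INTER_CUBIC); b=cv2.resize(b,None,fx=3.6,fy=3.6,interpolation=cv2.INTER_CUBIC)
h=598; o=np.zeros((h,a.shape[1]+b.shape[1],3),np.uint8); o[:a.shape[0],:a.shape[1]]=a; o[:b.shape[0],a.shape[1]:]=b
o=cv2.convertScaleAbs(o,alpha=1.3,beta=25); print(o.shape,a.shape); cv2.imwrite('pics/crop1.png',o)
E
```

```text
(598, 728, 3) (598, 368, 3)
```

View pics/crop1.png

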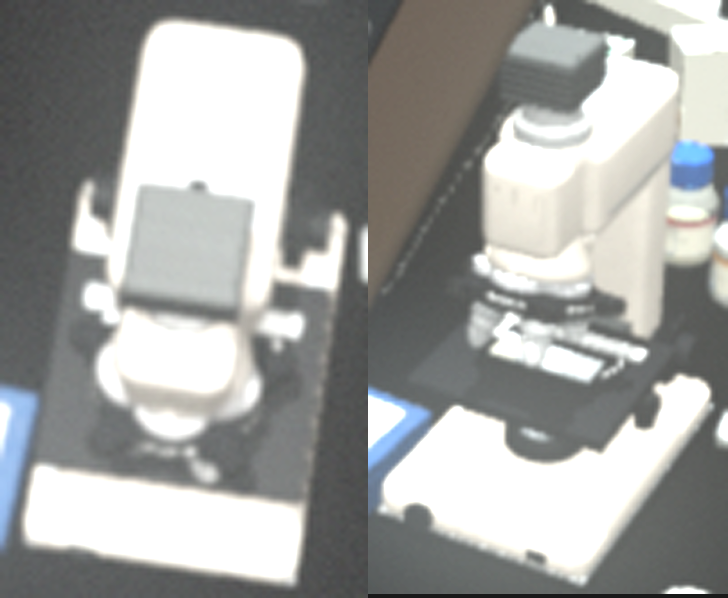

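```bash
cat > h.py <<'E'
import numpy as np,cv2
from scipy.optimize import least_squares
K={}
def cam(f,cx,cy,V): return (192/np.tan(np.radians(f/2)),cx,cy,np.array(V))
C={'scene':cam(44.16343672605702,248.2401670270911,187.86008018354505,[[0.334,-0.942,0.012,-204.659],[-0.51,-0.191,-0.839,425.868],[0.793,0.274,-0.544,775.783],[0,0,0,1.0]]),
'top':cam(49.2827243513214,259.3102076200926,193.18770691872587,[[0.011,-1.0,0.005,-28.166],[-0.975,-0.012,-0.222,601.703],[0.222,-0.003,-0.975,1032.312],[0,0,0,1.0]])}
def proj(c,p):
    f,cx,cy,V=C[c]; q=V[:3,:3]@p+V[:3,3]; return np.array([cx+f*q[0]/q[2],cy+f*q[1]/q[2]])
def m2w(t,p):
    c,s=np.cos(t[2]),np.sin(t[2]); return np.array([t[0]+c*p[0]-s*p[1],t[1]+s*p[0]+c*p[1],p[2]])
E
python3 - <<'E'
from h import *
T=lambda u,v:(220+u/4.6,115+v/4.6); S=lambda u,v:(205+(u-368)/3.6,105+v/3.6)
obs=[('top',(-100,80,0),T(25,547)),('top',(-100,-80,0),T(297,583)),('top',(-68,75,104),T(33,462)),('top',(-68,-75,104),T(302,500)),
('scene',(-100,-80,0),S(583,585)),('scene',(-68,75,104),S(412,383)),('scene',(-68,-75,104),S(600,448))]
r=lambda t:np.concatenate([proj(c,m2w(t,p))-o for c,p,o in obs])
s=least_squares(r,[700,0,0],x_scale=[100,100,.1],loss='soft_l1')
print(s.x,np.degrees(s.x[2]));print(r(s.x).reshape(-1,2).round(1))
for p in[(-50,0,210),(-23,0,173)]:print(m2w(s.x,p))
E
```

```text
[ 5.92219881e+02 -2.34096431e+01 -1.32162942e-01] -7.572378786745968
[[ 0.3 -0.5]
 [-0.8  0. ]
 [-0.4  0.3]
 [ 0.4  0.6]
 [ 0.6  2.5]
 [-2.1 -1.3]
 [ 1.2 -1.7]]
[542.65592165 -16.8207167  210.        ]
[569.4204596  -20.37873697 173.        ]
```

```bash
cat > plan.py <<'E'
from h import *
from scipy.spatial.transform import Rotation as R
from station import *
M=[592.2,-23.4,-0.1322]
def goal(p,lean,yaw=0):
    return m2w(M,np.array(p,float)),R.from_euler('z',np.degrees(M[2])+yaw,degrees=True)*R.from_euler('y',-lean,degrees=True)*R.from_matrix(np.diag([1.,-1,-1]))
def diff(p,lean,yaw=0):
    s=read_state();P,Q=goal(p,lean,yaw)
    D=(Q*R.from_matrix(np.array(s['tcp_rot'])).inv()).as_rotvec(degrees=True)
    print('off',(P-s['eef_pos']).round(1),'rot',D.round(1),'t',s['time'],'q',np.round(s['joint_pos'],2),'F',np.round(s['wrist_force'],1))
def mframe():
    s=read_state();c,sn=np.cos(M[2]),np.sin(M[2]);d=np.array(s['eef_pos'])-[M[0],M[1],0]
    print('tcp in m',np.round([c*d[0]+sn*d[1],-sn*d[0]+c*d[1],d[2]],1))
E
python3 - <<'E'
from plan import *
diff((-140,0,270),30)
E
```

```text
off [179.1 584.   20.6] rot [  4.5 -30.1 -31.8] t 0.1 q [-1.18  0.48  1.6   0.    1.07 -0.05] F [-0.3 -0.5  0.2]
```

```bash
R='{"offset":[[12,39,4],[24,78,8],[36,117,12],[48,156,16],[60,195,20]],"delta_rot":[[0.3,-2,-2.1],[0.6,-4,-4.2],[0.9,-6,-6.3],[1.2,-8,-8.4],[1.5,-10,-10.6]]}' ; python3 -m creep '{"offset":[[12,39,4],[24,78,8],[36,117,12],[48,156,16],[60,195,20]],"delta_rot":[[0.3,-2,-2.1],[0.6,-4,-4.2],[0.9,-6,-6.3],[1.2,-8,-8.4],[1.5,-10,-10.6]]}' && python3 -m creep '{"offset":[[12,39,0],[24,78,0],[36,117,0],[48,156,0],[60,195,0]],"delta_rot":[[0.3,-2,-2.1],[0.6,-4,-4.2],[0.9,-6,-6.3],[1.2,-8,-8.4],[1.5,-10,-10.6]]}' && python3 -m creep '{"offset":[[12,39,0],[24,78,0],[36,117,0],[48,156,0],[59,194,0]],"delta_rot":[[0.3,-2,-2.1],[0.6,-4,-4.2],[0.9,-6,-6.3],[1.2,-8,-8.4],[1.5,-10,-10.6]]}'
python3 - <<'E'
from plan import *
diff((-140,0,270),30)
c=capture('wrist');print({k:(v if k!='img' else 0) for k,v in c.items()})
cv2.imwrite('pics/w1.png',cv2.resize(c['img'][:,:,::-1],(800,600),interpolation=cv2.INTER_CUBIC))
E
```

```text
time: 0.52
eef_pos: [334.5, -392.3, 269.8]
tcp_rot: [[0.954, 0.242, 0.176], [0.244, -0.97, 0.01], [0.174, 0.033, -0.984]]
wrist_force: [-0.2, 0.0, 0.9]
gripper_width: 1.003
grip_force: 0.0
time: 0.93
eef_pos: [394.2, -197.6, 270.0]
tcp_rot: [[0.937, 0.053, 0.345], [0.061, -0.998, -0.013], [0.344, 0.034, -0.938]]
wrist_force: [1.4, 0.6, 0.1]
gripper_width: 0.999
grip_force: 0.0
time: 1.35
eef_pos: [438.5, -53.7, 268.7]
tcp_rot: [[0.879, -0.104, 0.465], [-0.085, -0.994, -0.063], [0.469, 0.016, -0.883]]
wrist_force: [-0.9, -0.5, -0.6]
gripper_width: 0.999
grip_force: 0.0
off [15.  48.8  1.3] rot [ 0.7 -2.1 -1.6] t 1.35 q [-0.22 -0.04  2.38  0.14  0.31  1.33] F [-0.9 -0.5 -0.6]
{'img': 0, 'fov_y': 65.70646984690485, 'cx': 251.76628404679172, 'cy': 188.48080022209265, 'view': array([[-1.04935010e-01, -9.94346550e-01,  1.62352131e-02,
        -1.22724230e+01],
       [-9.72568107e-01,  9.92012995e-02, -2.10405275e-01,
         5.22311787e+02],
       [ 2.07605205e-01, -3.78687301e-02, -9.77479431e-01,
         3.07790396e+02],
       [ 0.00000000e+00,  0.00000000e+00,  0.00000000e+00,
         1.00000000e+00]])}
```

View pics/w1.png

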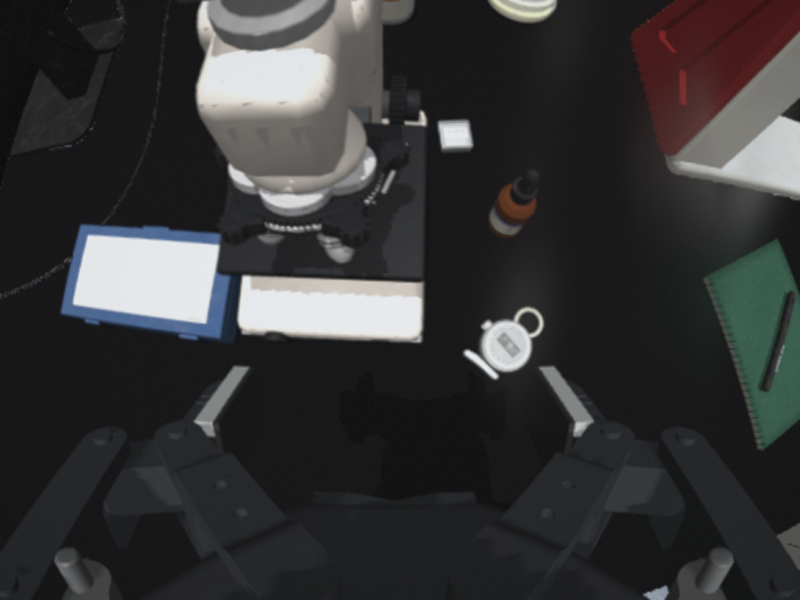

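```bash
python3 - <<'E'
from plan import *
c=capture('wrist');s=capture('scene')
a=c['img'][70:225,125:285,::-1]; b=s['img'][160:240,215:300,::-1]
a=cv2.resize(a,None,fx=2.5,fy=2.5,interpolation=cv2.INTER_CUBIC);b=cv2.resize(b,None,fx=4.7,fy=4.7,interpolation=cv2.INTER_CUBIC)
o=np.zeros((400,800,3),np.uint8);o[:a.shape[0],:400]=a[:400];o[:b.shape[0],400:400+b.shape[1]]=b[:400,:400]
cv2.imwrite('pics/c2.png',cv2.convertScaleAbs(o,alpha=1.6,beta=30)); 
np.save('wv.npy',c['view'])
E
```

```text
(no output)
```

View pics/c2.png

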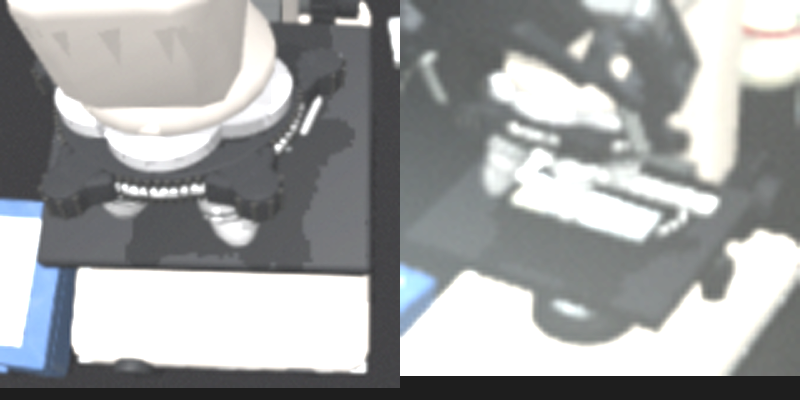

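```bash
cat >> h.py <<'E'
def fish(V,p,f=192/np.tan(np.radians(65.70646984690485/2)),cx=251.766,cy=188.481):
    q=V[:3,:3]@p+V[:3,3]; th=np.arctan2(np.hypot(q[0],q[1]),q[2]); n=q[:2]/np.hypot(*q[:2]); return np.array([cx,cy])+f*th*n
tl=np.radians(20)
ax=np.array([np.sin(tl),0,np.cos(tl)]); ex=np.array([np.cos(tl),0,-np.sin(tl)]); ey=np.array([0,1.,0]); RC=np.array([-23,0,173.])
def ring(r,a,h): a=np.radians(a); return RC+r*(np.cos(a)*ex+np.sin(a)*ey)+h*ax   # a anticlockwise from back
E
python3 - <<'E'
from h import *
V=np.load('wv.npy')
W=lambda u,v:np.array([125+u/2.5,70+v/2.5])
T=lambda u,v:(220+u/4.6,115+v/4.6); S=lambda u,v:(205+(u-368)/3.6,105+v/3.6)
obs=[('top',(-100,80,0),T(25,547)),('top',(-100,-80,0),T(297,583)),('top',(-68,75,104),T(33,462)),('top',(-68,-75,104),T(302,500)),
('scene',(-100,-80,0),S(583,585)),('scene',(-68,75,104),S(412,383)),('scene',(-68,-75,104),S(600,448))]
wo=[((-68,-75,104),W(369,270)),((-68,75,104),W(41,263)),((-100,80,34),W(74,362)),((-100,-80,34),W(367,372))]
lug=[(144,W(62,190)),(216,W(266,190)),(288,W(328,66))]
def r(t):
    return np.concatenate([0.5*(proj(c,m2w(t,p))-o) for c,p,o in obs]+[fish(V,m2w(t,p))-o for p,o in wo]+[fish(V,m2w(t,ring(57,a+t[3],6)))-o for a,o in lug])
s=least_squares(r,[592,-23,-.13,0],x_scale=[100,100,.1,10],loss='soft_l1')
print(s.x,np.degrees(s.x[2]));print(r(s.x).reshape(-1,2).round(1))
d=s.x[3]
print('seen wrist',W(240,243),'scene',215+97/4.7,160+192/4.7)
for a in[0,72,144,216,288]:
  for L in(48,36,30,24,20):
    p=m2w(s.x,ring(27+L*np.sin(tl),a+d,-6.5-L*np.cos(tl)))
    print(a,L,fish(V,p).round(0),proj('scene',p).round(0))
E
```

```text
[ 5.91612750e+02 -2.30611796e+01 -1.37600793e-01  7.08564553e-01] -7.88394469011422
[[ 0.  -0.3]
 [-0.6  0.2]
 [-0.3  0.2]
 [ 0.   0.5]
 [ 0.   1.3]
 [-1.2 -0.7]
 [ 0.4 -0.8]
 [ 1.7  2.2]
 [-2.8  1.8]
 [-3.3 -1.2]
 [ 1.4 -1.1]
 [-1.1  0.1]
 [ 0.1 -0.1]
 [ 1.5 -2.7]]
seen wrist [221.  167.2] scene 235.63829787234042 200.85106382978722
0 48 [207. 118.] [254. 202.]
0 36 [206. 114.] [255. 198.]
0 30 [205. 111.] [255. 196.]
0 24 [205. 108.] [255. 194.]
0 20 [204. 107.] [255. 193.]
72 48 [167. 138.] [235. 200.]
72 36 [168. 132.] [236. 196.]
72 30 [169. 129.] [237. 195.]
72 24 [169. 125.] [238. 193.]
72 20 [170. 123.] [239. 191.]
144 48 [174. 176.] [231. 206.]
144 36 [174. 166.] [234. 201.]
144 30 [175. 161.] [235. 199.]
144 24 [175. 156.] [236. 197.]
144 20 [175. 152.] [237. 195.]
216 48 [226. 176.] [251. 212.]
216 36 [223. 166.] [251. 207.]
216 30 [221. 161.] [251. 204.]
216 24 [220. 156.] [252. 202.]
216 20 [219. 152.] [252. 200.]
288 48 [243. 138.] [265. 209.]
288 36 [240. 132.] [264. 205.]
288 30 [238. 128.] [264. 202.]
288 24 [235. 125.] [263. 200.]
288 20 [234. 123.] [263. 198.]
```

```bash
python3 - <<'E'
from h import *
M=[591.6,-23.1,-.1376]
im=cv2.imread('pics/scene0.png')[172:222,225:281]
a=cv2.resize(im,None,fx=7,fy=7,interpolation=cv2.INTER_CUBIC);a=cv2.convertScaleAbs(a,alpha=1.2,beta=10)
b=a.copy()
def cyl(ang,L,col):
    pts=[]
    A=np.radians(ang+.7); er=np.cos(A)*ex+np.sin(A)*ey; d=-np.cos(tl)*ax+np.sin(tl)*er
    u=np.cross(d,er);u/=np.linalg.norm(u);v=np.cross(d,u)
    for l in(0,L):
        for t in np.linspace(0,6.28,20): pts.append(proj('scene',m2w(M,ring(27,ang+.7,-6.5)+l*d+(11 if l==0 else 8)*(np.cos(t)*u+np.sin(t)*v))))
    h=cv2.convexHull(((np.array(pts)-[225,172]+.5)*7).astype(np.int32)); cv2.polylines(b,[h],True,col,1)
cyl(72,48,(0,255,0));cyl(288,48,(0,0,255));cyl(144,24,(255,0,0));cyl(216,36,(255,255,0))
cv2.imwrite('pics/c3.png',np.hstack([a,b]))
E
```

```text
(no output)
```

View pics/c3.png

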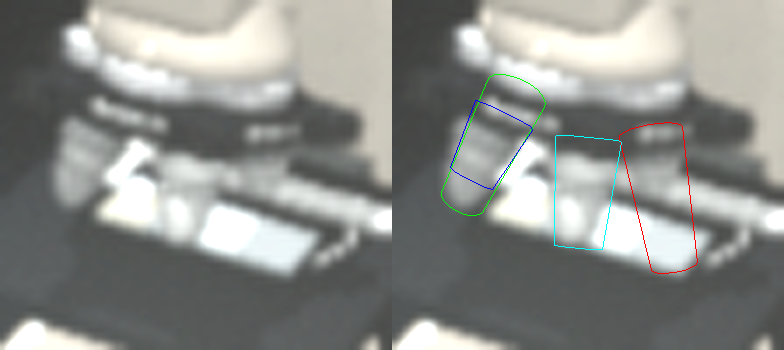

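```bash
sed -i 's/^M=.*/M=[591.6,-23.1,-0.1376]/' plan.py; cat >> plan.py <<'E'
def ringgoal(a,back=0,rt=55,ht=0,lean=30):
    # shut fingers' tip centre at (rt,ht) in the ring's radial plane at angle a; TCP 19 behind
    _,Q0=goal((0,0,0),lean); z=R.from_euler('z',M[2]).apply(ax)
    Q=R.from_rotvec(z*np.radians(a-180))*Q0
    return m2w(M,ring(rt,a,ht))-(19+back)*Q.as_matrix()[:,2],Q
def rows(gs):
    s=read_state();Q0=R.from_matrix(np.array(s['tcp_rot']))
    print('t',s['time'],'q',np.round(s['joint_pos'],2),'F',np.round(s['wrist_force'],1))
    for P,Q in gs: print((P-s['eef_pos']).round(1).tolist(),(Q*Q0.inv()).as_rotvec(degrees=True).round(1).tolist())
E
python3 - <<'E'
from plan import *
rows([ringgoal(252,90),ringgoal(252,0)])
print(ringgoal(252,90)[0],ringgoal(252,0)[0])
E
```

```text
t 1.5 q [-0.23 -0.03  2.38  0.14  0.32  1.32] F [0.4 0.8 0.2]
[96.6, -93.7, -14.9] [26.4, -4.5, 65.2]
[105.8, -28.8, -76.5] [26.4, -4.5, 65.2]
[ 534.64928234 -148.19086797  253.47643026] [543.87486905 -83.27306629 191.82768676]
```

```bash
python3 -m creep '{"offset":[[4,-18,4],[8,-36,8],[12,-54,12],[16,-72,16],[20,-90,20]],"delta_rot":[[2.6,-0.4,6.5],[5.2,-0.9,13],[7.8,-1.3,19.5],[10.4,-1.8,26],[13,-2.2,32.5]]}' -1 40 && python3 -m creep '{"offset":[[10,-2,-5],[20,-4,-10],[30,-4,-15],[40,-4,-20],[50,-4,-25]],"delta_rot":[[2.6,-0.4,6.5],[5.2,-0.9,13],[7.8,-1.3,19.5],[10.4,-1.8,26],[13,-2.2,32.5]]}'
python3 - <<'E'
from plan import *
rows([ringgoal(252,90),ringgoal(252,0)])
E
```

```text
time: 1.92
eef_pos: [450.5, -123.6, 280.1]
tcp_rot: [[0.895, 0.109, 0.432], [0.067, -0.992, 0.11], [0.441, -0.07, -0.895]]
wrist_force: [1.0, 0.6, -0.7]
gripper_width: 0.297
grip_force: 0.0
time: 2.33
eef_pos: [500.9, -129.2, 254.8]
tcp_rot: [[0.731, 0.62, 0.286], [0.427, -0.742, 0.517], [0.532, -0.256, -0.807]]
wrist_force: [0.5, -0.2, 0.5]
gripper_width: 0.004
grip_force: 0.0
t 2.3333 q [-0.72  0.36  1.99  0.72  1.07 -0.21] F [ 0.5 -0.2  0.5]
[33.7, -19.0, -1.4] [10.3, -2.8, 20.2]
[42.9, 46.0, -63.0] [10.3, -2.8, 20.2]
```

```bash
python3 -m creep '{"offset":[[8,-5,0],[16,-10,0],[25,-14,0],[34,-19,-1],[34,-19,-1]],"delta_rot":[[2.6,-0.7,5],[5.2,-1.4,10],[7.8,-2.1,15],[10.3,-2.8,20.2],[10.3,-2.8,20.2]]}'
python3 - <<'E'
from plan import *
rows([ringgoal(252,90),ringgoal(252,45),ringgoal(252,0)])
c=capture('wrist');cv2.imwrite('pics/w2.png',cv2.resize(cv2.convertScaleAbs(c['img'][:,:,::-1],alpha=1.4,beta=20),(800,600),interpolation=cv2.INTER_CUBIC)); np.save('wv2.npy',c['view'])
for a in(216,288):print(a,(fish(c['view'],m2w(M,ring(57,a+.7,6)))*1.5625).round())
print((fish(c['view'],ringgoal(252,0)[0]+19*ringgoal(252)[1].as_matrix()[:,2])*1.5625).round())
E
```

```text
time: 2.75
eef_pos: [536.5, -149.2, 251.9]
tcp_rot: [[0.528, 0.843, 0.101], [0.545, -0.427, 0.722], [0.652, -0.326, -0.685]]
wrist_force: [-2.0, 1.7, -0.5]
gripper_width: 0.003
grip_force: 0.0
t 2.75 q [-0.73  0.59  1.71  0.66  1.42 -0.43] F [-2.   1.7 -0.5]
[-1.9, 1.0, 1.6] [-0.0, -0.0, -0.1]
[2.7, 33.4, -29.2] [-0.0, -0.0, -0.1]
[7.3, 65.9, -60.0] [-0.0, -0.0, -0.1]
216 [324. 280.]
288 [451. 279.]
[387. 300.]
```

View pics/w2.png

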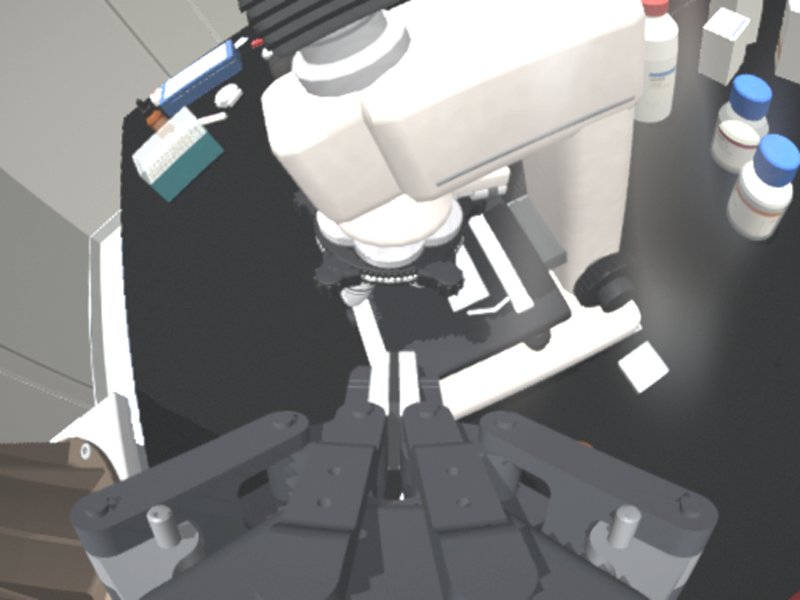

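```bash
python3 -m creep '{"offset":[[1,12,-10],[2,24,-20],[3,36,-32],[4,43,-38],[5,50,-45]],"delta_rot":[[0,0,0],[0,0,0],[0,0,0],[0,0,0],[0,0,0]]}' && python3 -m creep '{"offset":[[0,4,-4],[1,8,-8],[2,12,-12],[2,16,-15],[2,16,-15]],"delta_rot":[[0,0,0],[0,0,0],[0,0,0],[0,0,0],[0,0,0]]}'
python3 - <<'E'
from plan import *
rows([ringgoal(a) for a in(252,246,240,234,228,222,216)])
E
```

```text
time: 3.22
eef_pos: [539.3, -96.0, 208.7]
tcp_rot: [[0.533, 0.84, 0.103], [0.545, -0.433, 0.718], [0.648, -0.327, -0.688]]
wrist_force: [-0.1, 0.3, -0.1]
gripper_width: 0.001
grip_force: 0.0
time: 3.63
eef_pos: [541.4, -79.5, 193.1]
tcp_rot: [[0.533, 0.84, 0.1], [0.545, -0.432, 0.719], [0.647, -0.329, -0.688]]
wrist_force: [-0.3, 0.3, -0.2]
gripper_width: -0.004
grip_force: 0.0
t 3.6333 q [-0.63  0.63  1.83  0.74  1.25 -0.47] F [-0.3  0.3 -0.2]
[2.5, -3.8, -1.3] [0.2, -0.3, 0.1]
[-3.5, -0.3, 1.1] [-1.8, -0.1, -5.5]
[-9.0, 3.8, 3.3] [-3.9, 0.2, -11.1]
[-14.2, 8.5, 5.4] [-5.9, 0.5, -16.8]
[-18.8, 13.8, 7.3] [-8.0, 0.8, -22.4]
[-22.9, 19.5, 9.1] [-10.0, 1.0, -28.0]
[-26.4, 25.7, 10.6] [-12.1, 1.3, -33.7]
```

```bash
python3 -m creep '{"offset":[[-3.5,0,1],[-9,4,3],[-14,8.5,5.5],[-19,14,7.5],[-23,19.5,9]],"delta_rot":[[-1.8,0,-5.5],[-3.9,0.2,-11.1],[-5.9,0.5,-16.8],[-8,0.8,-22.4],[-10,1,-28]]}'
python3 - <<'E'
from plan import *
rows([ringgoal(a) for a in(222,216,210,204,198,192)])
E
```

```text
time: 4.05
eef_pos: [518.3, -61.8, 202.8]
tcp_rot: [[0.764, 0.516, 0.386], [0.325, -0.826, 0.46], [0.557, -0.226, -0.799]]
wrist_force: [2.8, -2.8, -0.8]
gripper_width: 0.001
grip_force: 2.2
t 4.05 q [-0.6   0.38  2.17  0.99  0.8  -0.3 ] F [ 2.8 -2.8 -0.8]
[0.2, 1.8, -0.6] [0.2, 0.1, 0.4]
[-3.3, 8.0, 1.0] [-1.9, 0.4, -5.3]
[-6.2, 14.5, 2.3] [-3.9, 0.6, -10.9]
[-8.3, 21.4, 3.4] [-5.9, 0.9, -16.6]
[-9.8, 28.5, 4.3] [-8.0, 1.2, -22.2]
[-10.6, 35.7, 5.0] [-10.0, 1.5, -27.8]
```

Contact with about 4 N on the lug, as the detent should give. Carrying on.

```bash
python3 -m creep '{"offset":[[-3.5,8,1],[-6,14.5,2.5],[-8.5,21.5,3.5],[-10,28.5,4.5],[-10.5,35.5,5]],"delta_rot":[[-1.9,0.4,-5.3],[-3.9,0.6,-10.9],[-5.9,0.9,-16.6],[-8,1.2,-22.2],[-10,1.5,-27.8]]}'
python3 - <<'E'
from plan import *
rows([ringgoal(a) for a in(192,186,180,176)])
c=capture('wrist');cv2.imwrite('pics/w3.png',cv2.resize(cv2.convertScaleAbs(c['img'][:,:,::-1],alpha=1.4,beta=20),(800,600),interpolation=cv2.INTER_CUBIC))
E
```

```text
time: 4.47
eef_pos: [507.6, -25.8, 208.5]
tcp_rot: [[0.862, 0.06, 0.503], [0.015, -0.996, 0.092], [0.506, -0.072, -0.859]]
wrist_force: [1.1, -0.6, -0.9]
gripper_width: 0.001
grip_force: 0.5
t 4.4667 q [-0.27  0.2   2.36  1.22  0.24  0.11] F [ 1.1 -0.6 -0.9]
[0.0, -0.3, -0.7] [-0.1, 0.1, -0.0]
[-0.0, 7.0, -0.3] [-2.1, 0.4, -5.7]
[0.6, 14.3, -0.2] [-4.1, 0.7, -11.3]
[1.4, 19.0, -0.3] [-5.5, 0.8, -15.1]
```

View pics/w3.png

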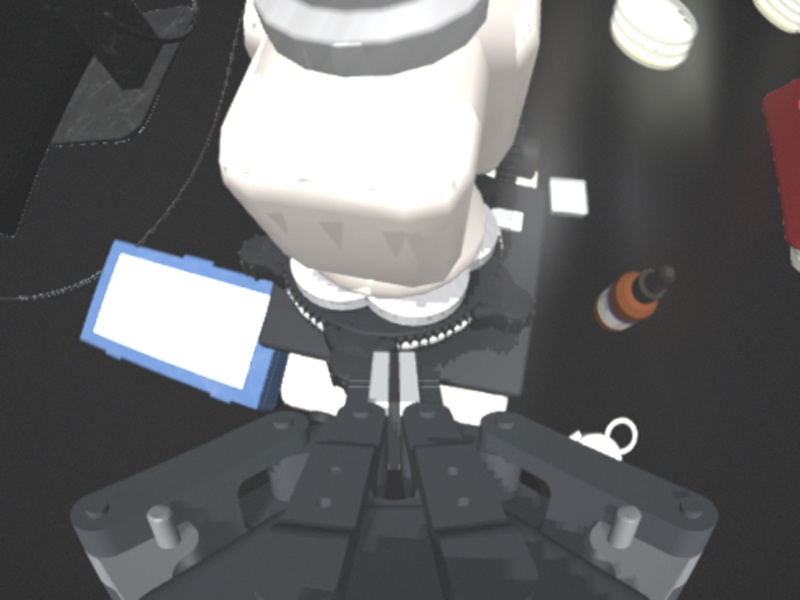

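```bash
python3 -m creep '{"offset":[[0,5,0],[0,10,0],[0.5,15,0],[1,19,0],[1,19,0]],"delta_rot":[[-0.5,0,-1.5],[-1,0,-3],[-1.5,0,-4.5],[-2,0,-6],[-2,0,-6]]}'
python3 - <<'E'
from plan import *
rows([ringgoal(176)])
c=capture('wrist');cv2.imwrite('pics/w4.png',cv2.resize(cv2.convertScaleAbs(c['img'][:,:,::-1],alpha=1.4,beta=20),(800,600),interpolation=cv2.INTER_CUBIC))
E
```

```text
time: 4.93
eef_pos: [509.0, -4.6, 207.5]
tcp_rot: [[0.862, -0.037, 0.506], [-0.053, -0.998, 0.017], [0.504, -0.042, -0.863]]
wrist_force: [0.7, 0.7, 0.3]
gripper_width: -0.002
grip_force: 0.0
t 4.9333 q [-0.12  0.19  2.37  1.02  0.09  0.5 ] F [0.7 0.7 0.3]
[0.0, -2.1, 0.7] [-3.7, 0.7, -9.5]
```

View pics/w4.png

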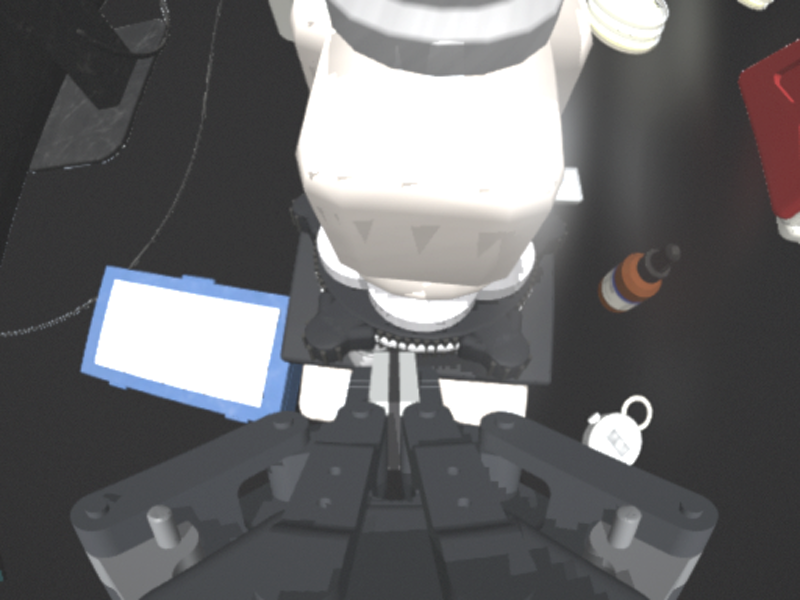

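```bash
python3 -m creep '{"offset":[[-3,-2,5],[-8,-4,14],[-15,-6,26],[-22,-8,38],[-30,-10,52]],"delta_rot":[[0.5,0,1.5],[1,0.5,3],[1.5,1,4.5],[2,1.5,6],[2,2,6]]}' && python3 -m creep '{"offset":[[-10,-10,16],[-20,-30,32],[-30,-55,40],[-40,-80,40],[-45,-110,40]],"delta_rot":[[0,0,0],[0,0,0],[0,0,0],[0,0,0],[0,0,0]]}'
python3 - <<'E'
from plan import *
rows([])
V0=capture('wrist');s=capture('scene')
v=V0['view']
for a in(72,0,144):
  for L in(48,):
    p=m2w(M,ring(27+L*np.sin(tl),a,-6.5-L*np.cos(tl)));print(a,proj('scene',p).round())
b=cv2.resize(cv2.convertScaleAbs(s['img'][172:222,225:281,::-1],alpha=1.2,beta=10),None,fx=7,fy=7,interpolation=cv2.INTER_CUBIC)
a=cv2.resize(V0['img'][:,:,::-1],(400,300)); o=np.zeros((350,792,3),np.uint8);o[:300,:400]=a;o[:350,400:792]=b
cv2.imwrite('pics/w5.png',o)
E
```

```text
time: 5.4
eef_pos: [478.7, -17.2, 259.8]
tcp_rot: [[0.881, 0.068, 0.469], [0.025, -0.995, 0.098], [0.473, -0.074, -0.878]]
wrist_force: [1.2, 1.1, 1.0]
gripper_width: -0.0
grip_force: 0.0
time: 5.82
eef_pos: [433.5, -126.8, 300.9]
tcp_rot: [[0.878, 0.069, 0.473], [0.026, -0.995, 0.097], [0.478, -0.073, -0.876]]
wrist_force: [1.3, 1.3, 0.2]
gripper_width: -0.001
grip_force: 0.0
t 5.8167 q [-0.64 -0.03  2.28  0.64  0.64  0.4 ] F [1.3 1.3 0.2]
72 [235. 200.]
0 [255. 203.]
144 [231. 206.]
```

View pics/w5.png

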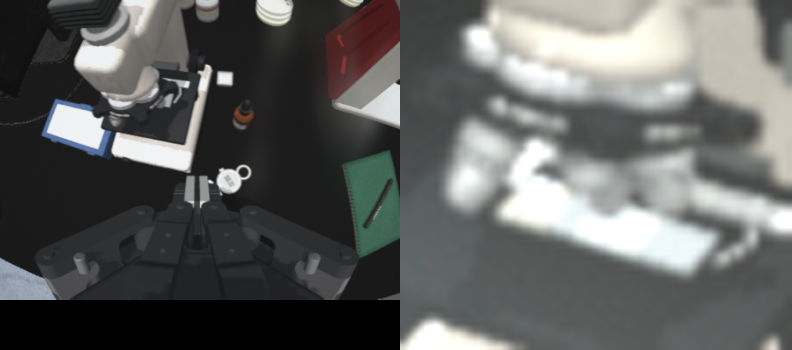

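```bash
python3 - <<'E'
from plan import *
s=read_state();c=capture('wrist')
T=np.eye(4);T[:3,:3]=s['tcp_rot'];T[:3,3]=s['eef_pos']
T4=np.eye(4);T4[:3,:3]=[[.862,-.037,.506],[-.053,-.998,.017],[.504,-.042,-.863]];T4[:3,3]=[509.,-4.6,207.5]
V=c['view']@T@np.linalg.inv(T4)
obs=[(144,(322,336)),(216,(514,350))]
for d in(-6,-3,0,3,6):print(d,[(fish(V,m2w(M,ring(56,a+d,6)))*1.5625).round().tolist() for a,_ in obs])
print('stage corners',[(fish(V,m2w(M,p))*1.5625).round().tolist() for p in((-68,75,104),(-68,-75,104))],'seen (283,358),(550,384)')
# is the ring still? compare two scene pictures 
a=capture('scene')['img'].astype(int)[172:222,225:281]
for _ in range(8): b=capture('scene')['img'].astype(int)[172:222,225:281]
print('diff',np.abs(a-b).mean(),read_state()['wrist_force'])
E
```

```text
-6 [[313.0, 328.0], [502.0, 362.0]]
-3 [[318.0, 333.0], [509.0, 359.0]]
0 [[324.0, 338.0], [516.0, 355.0]]
3 [[330.0, 343.0], [522.0, 351.0]]
6 [[336.0, 348.0], [528.0, 347.0]]
stage corners [[279.0, 364.0], [554.0, 389.0]] seen (283,358),(550,384)
diff 1.848452380952381 [ 0.25790287 -0.39407378 -0.34201683]
```

```bash
python3 -c "
from station import *
print(sign_off())"
```

```text
the job is handed in; nothing more can be done
None
```

I turned the nosepiece one click clockwise by pushing a grip-ring lug, let go, moved clear and handed the job in; the lugs sit on the click, and I take the longest objective to be over the slide by ruling out the other four, since the last picture did not show it clearly.

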